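Roll a milling jar up the loading ramp onto the jar mill and shut the keeper

ROBOT

A 7-joint arm with a two-finger parallel gripper is mounted at the origin on a cart in front of the work surface, level with it; the furniture and walls round the work are solid. World frame = base frame: x ahead of the robot, y to its left, z up, the work surface at z = 0. Lengths are in mm, angles in rad, forces in N, time in s.
With the tool pointing down it reaches from about 425 to 950 mm from the base axis. Payload 16.7 kg.
Tool frame: the origin (TCP) lies on the centre line of the jaws, within the pads' length; the fingertips stand 14 mm ahead of it and the grasp point (between the pads) lies 5 mm behind it; x points along the fingers, z is the direction in which the jaws open and shut, and the axes are right-handed (so a half turn about x gives the same grasp; the last joint's range is limited). The gripper opens to 94 mm and grips with 3 to 60 N. Pads are 16 mm wide; open, the fingers measure 119 mm over their backs; the gripper's body (75 mm by 177 mm) begins 78 mm behind the grasp point.
Start: joints at [1.183, 0.426, 0.074, 1.606, -0.034, 1.111, -0.067], TCP at [158.977, -655.974, 219.467] pointing down, gripper open.
Joint ranges: [-2.85, 2.85], [-0.5, 2.14], [-1.23, 1.37], [0.21, 2.46], [-1.02, 4.16], [0.16, 2.05], [-2.73, 2.73]. Speed limits (rad/s): [1.89, 1.89, 2.39, 2.39, 3.01, 3.01, 3.01].

INTERFACE

Orientations are given as a rotation vector (axis times angle).
In Python, from station import * gives the robot as it stands. The module is installed in compiled form; this text tells all that it offers.
- The arm moves only by the tool apply_moves, never from a script. Its argument "increments" is one flat list of numbers, 7 for each row, row after row: the shift along the tool's x, y, z in m, then the turn, a rotation vector about the tool's x, y, z in rad, then the opening, from 0 (shut) to 1 (fully open). In form: [x, y, z, rx, ry, rz, hand, x, y, z, rx, ry, rz, hand, ...]. A call has exactly 8 rows; each row is the pose to reach, as a shift and turn from the pose commanded when the call began, along the tool's axes at that moment; what a row does not reach only later rows make up. A row lasts 1/10 s, in which the tool goes at most 50 mm and 8.59 degrees, less where a joint would pass 70% of its speed; a pose out of reach is approached as far as the arm can. A call with a gripper value outside its range is refused whole. The fingers move at their own pace and stop on an object; the grip force is fixed at half the most. Time passes only in rows, so rows that repeat a pose let the fingers close, or fill a call up. It gives the time, the measured TCP pose, the force and the opening at its end, in the units of the state.
- get_state(): the state, without advancing time (a new reading comes with each control period).
- get_image(name): name is "side" or "top"; returns (picture, depth): 384x512x3 uint8, blue, green, red; 384x512 float32, mm along the optical axis (not along the pixel's ray), 0 where there is no reading.
- camera_model(name): a dict with "mtx" (3x3 intrinsics, pixels), "extrinsics" (4x4, takes a point from camera to world coordinates). Camera axes: x right, y down, z forward; pixel columns grow to the right and rows downward; lengths in mm; the calibration is good to about 2 mm. A picture is of the moment at which its call begins. camera_model takes no time and is no camera call.
- hand_in(): hands the job in, once; it reports no verdict.
The state is a dict: "t": time; "q": joint angles; "joint_velocities": joint speeds; "effort": joint torques, N m; "tool_pos": TCP position; "tool_rot": TCP orientation; "ft_force": force on the tool from outside, world axes, zero at the start; "moment": the same for the moment, N m; "gripper_width": finger opening in mm.
Only numpy, scipy, OpenCV 4.12 (cv2) and the standard library are available. Lean on these libraries where they do the work, as an engineer would, in place of code of your own. Each camera call takes 0.05 s, during which the arm holds its last target.

TASK

Load the jar mill: with your fingertips push the milling jar that lies at the foot of the ramp up the loading ramp until it drops home between the two rollers, pushing slowly and steadily with the fingers always behind it so that it never rolls back or runs away on the slope. Then push the keeper bar round by its knob until it is fully shut across the opening behind the jar, and leave everything. Roll the jar, do not lift or tip it, and do not disturb the things standing round the mill.

Things in the scene. Friction and masses are not known exactly. Their poses are not given: they have to be found in the camera images.
- jar: The milling jar: a white porcelain cylinder lying on its side, 84 mm in diameter over two black rubber tyres (12 mm wide, centred 30 mm either side of the middle), 79 mm between them, 90 mm long, 0.55 to 0.95 kg, steel lid at one end; too wide to grip, rolls freely. Origin at the middle; its y axis is the cylinder's axis (x and z turn as it rolls).
- mill: The bench jar mill, fixed. Origin on the bench top midway between its two rollers; x points uphill (the way the jar is pushed), y to the left of that, z up. Side frames 104 mm apart inside, 36 mm high. A 10 mm round back rail lies across at x = 52 mm, z = 57.5 mm; beyond it (x = 70 to 150 mm) is the white drive housing, 120 mm wide, 83 mm high.
- nip (a point): Where the jar's centre rests when seated: mill x = 0, y = 0, 57 mm above the bench. The rubber rollers, 20 mm in diameter, lie along mill y at x = -30 mm (front) and +30 mm (rear), tops 25 mm above the bench, and turn with light friction. The jar rides over the front roller (its centre then 67 mm high at x = -30 mm) and drops 9 mm between them.
- ramp: The aluminium loading ramp, fixed to the mill. Origin at the middle of its foot, on the bench at mill x = -176 mm, y = 0; x runs up the slope, y across, z square to its surface (z = 0). 132 mm long, 9.4 degrees steep, top end 22 mm above the bench just before the front roller. Kerbs 12 mm high, 102 mm apart inside, flared at the foot, guide the jar.
- keeper (a joint): Angle of the keeper bar, rad: 0 = fully shut, straight across the opening along mill +y, against its stop; it grows as the bar swings out downhill (1.57 = along mill -x, beside the ramp), limit 2.2. It swings level about an upright pin and stays where it is left (about 0.3 N at the knob, no spring). Starts at 1.62 to 1.9, clear of the jar's way.
- keeper_pivot (a point): On the keeper's upright pin, at the bar's mid height, 58 mm above the bench, at mill x = -52 mm, y = -70 mm (the side away from the robot). The bar is 9 mm wide and 10 mm high.
- keeper_knob (a point): The middle of the keeper's knob: an upright black knob 12 to 15 mm in diameter, from 66 to 92 mm above the bench (this point is 79 mm above it), standing on the bar's free end 150 mm from the pin. When shut it is at mill x = -52 mm, y = +80 mm.
- vial: A small vial, 21 mm across and 51 mm high, standing on the far side of the jar's starting place, not to be disturbed. Origin under its centre.
- stopper: A red rubber stopper, 33 mm across and 28 mm high, near the vial, not to be disturbed. Origin under its centre.
- tape: A roll of tape lying flat, 60 mm across and 19 mm high, behind the drive housing, not to be disturbed. Origin under its centre.
- timer: A small bench timer, 68 x 77 x 16 mm, lying to the right of the jar, not to be disturbed. Origin under its centre.
- flask: A conical glass flask, 64 mm across and 112 mm high, standing on the far side of the mill, not to be disturbed. Origin under its centre.
- marker: A marker pen lying on the bench, 140 mm long and 17 mm thick, to the left in front of the water bath, not to be disturbed. Origin under its centre.

How it is judged (in metres and radians):
On the way, in this order (a step that is already met when the one before it is completed fails the run):
1. the jar is seated between the two rollers, with the keeper still open (x of jar in the frame of mill between -0.008 and 0.008 m and height (world z) of jar between 0.051 and 0.062 m and value of joint keeper above 0.3 rad), for 0.2 s.
2. the keeper is shut behind the jar (value of joint keeper below 0.08 rad), for 0.1 s.
At the end, for the whole second after the job is handed in: The jar lies at rest between the two rollers (within 8 mm along the mill, 12 mm across it, centre 51 to 62 mm above the bench, axis within 0.08 rad of the rollers) and the keeper is within 0.08 rad of fully shut (x of jar in the frame of mill between -0.008 and 0.008 m and y of jar in the frame of mill between -0.012 and 0.012 m and height (world z) of jar between 0.051 and 0.062 m and angle between the y axis of jar and the y axis of mill, either way round below 0.08 rad and linear speed of jar below 0.02 m/s and value of joint keeper below 0.08 rad); the robot touches nothing.
It fails at once if the jar runs free on the slope: nothing of the robot touches it and it moves faster than 0.2 m/s (rolling back or flung) (x of jar in the frame of ramp between 0.015 and 0.135 m and linear speed of jar above 0.2 m/s and contact force between each of the arm, the fingers and jar below 0.02 N).
It fails at once if the jar is lifted: more than 15 mm off the bench or the ramp, or carried over the mill ((x of jar in the frame of ramp between -0.04 and 0.135 m and z of jar in the frame of ramp above 0.057 m) or (x of jar in the frame of ramp below -0.04 m and height (world z) of jar above 0.057 m) or height (world z) of jar above 0.082 m).
It fails at once if the jar is tipped on end (angle between jar's own y axis and vertical below 1.2 rad).
It fails at once if a thing standing round the mill is moved by more than 25 mm or overturned (distance of any of vial, stopper, tape, timer, flask, marker from where it was at the start of the episode above 0.025 m or angle between any of vial, flask's own z axis and vertical above 0.5 rad).
It also fails if it takes over 61 s, if anything falls off the work surface, if the arm or the gripper's body presses on something with over 40 N, if the wrist force passes 120 N, or if a joint passes its speed limit or range.

## Working session

There is one attempt and no reset: what is moved stays moved. The work goes in short steps, Python scripts to look and compute and a tool call to move; the robot and the scene stay as the last step left them, time stands still between calls to the robot, and variables do not carry over. Pictures are saved under pics/ and viewed, and the job is handed in when it is done.

Besides the shell and the picture viewer there is one more tool, called after "Call:" as name(argument=value, ...), one argument or row to a line, values as JSON. apply_moves: Moves the arm, as the interface text tells. Its arguments: {"type":"object","properties":{"increments":{"type":"array","items":{"type":"number"}}},"required":["increments"]}

```bash
mkdir -p pics; ls
cat > h.py <<'E'
from station import *
import numpy as np, cv2
def snap(n,f):
    p,d=get_image(n); cv2.imwrite(f'pics/{f}.png',p); np.save(f'pics/{f}.npy',d); return p,d
def pt(n,d,u,v):
    m=camera_model(n); K=np.array(m['mtx']);E=np.array(m['extrinsics'])
    z=d[int(v),int(u)]; c=np.array([(u-K[0,2])/K[0,0]*z,(v-K[1,2])/K[1,1]*z,z,1]); return (E@c)[:3]
def proj(n,P):
    m=camera_model(n); K=np.array(m['mtx']);E=np.linalg.inv(np.array(m['extrinsics']))
    c=E@np.append(P,1); return K[0,0]*c[0]/c[2]+K[0,2],K[1,1]*c[1]/c[2]+K[1,2]
E
python3 - <<'E'
from h import *
s=get_state(); print({k:np.round(v,3) for k,v in s.items()})
for n in('top','side'):
    snap(n,n+'0'); print(camera_model(n))
E
```

```text
pics
{'t': np.float64(0.0), 'q': array([ 1.184,  0.427,  0.074,  1.607, -0.034,  1.111, -0.067]), 'joint_velocities': array([ 0.001, -0.   , -0.   , -0.001, -0.001,  0.001,  0.   ]), 'effort': array([-0.0000e+00, -9.3584e+01,  3.6670e+00, -4.5420e+01, -4.9000e-02,
        2.0000e-02,  0.0000e+00]), 'tool_pos': array([ 158.848, -655.625,  218.8  ]), 'tool_rot': array([ 1.033,  1.313, -1.032]), 'ft_force': array([-0.004, -0.443, -0.901]), 'moment': array([ 0.014, -0.006, -0.006]), 'gripper_width': np.float64(94.01)}
{'mtx': array([[355.9255898 ,   0.        , 258.55044176],
       [  0.        , 355.9255898 , 192.86839513],
       [  0.        ,   0.        ,   1.        ]]), 'extrinsics': array([[ 1.28672302e-02, -9.94880798e-01,  1.00232888e-01,
         4.37435727e+02],
       [-9.99816311e-01, -1.42251606e-02, -1.28448111e-02,
        -1.59817133e+01],
       [ 1.42048848e-02, -1.00049199e-01, -9.94881088e-01,
         1.27107527e+03],
       [ 0.00000000e+00,  0.00000000e+00,  0.00000000e+00,
         1.00000000e+00]])}
{'mtx': array([[474.83843891,   0.        , 255.28770451],
       [  0.        , 474.83843891, 194.00621795],
       [  0.        ,   0.        ,   1.        ]]), 'extrinsics': array([[-9.81482478e-01, -7.26023772e-02,  1.77259809e-01,
         2.68896227e+02],
       [-1.91390054e-01,  3.33651992e-01, -9.23063484e-01,
         1.31504697e+03],
       [ 7.87351472e-03, -9.39896400e-01, -3.41368957e-01,
         5.90020726e+02],
       [ 0.00000000e+00,  0.00000000e+00,  0.00000000e+00,
         1.00000000e+00]])}
```

Run:
```python
import cv2
a=cv2.imread('pics/top0.png');cv2.imwrite('pics/top0b.png',cv2.resize(a,(800,600),interpolation=2))
```

```text
(no output)
```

View pics/top0.png

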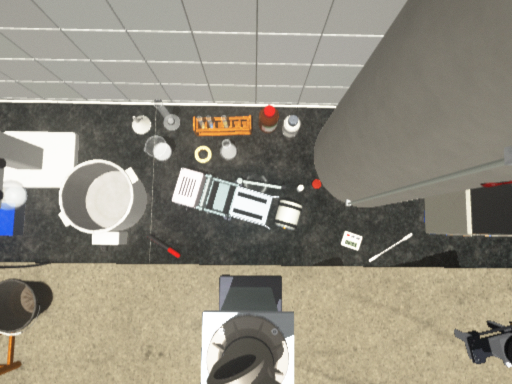

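View pics/side0.png

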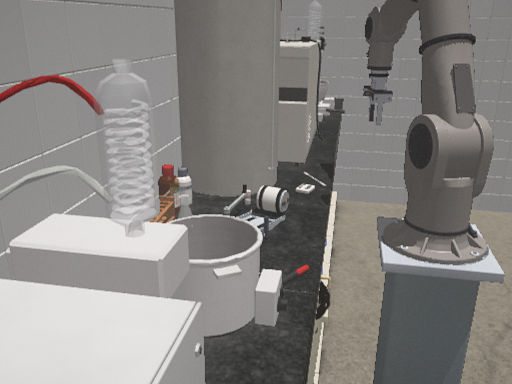

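Run:
```python
import cv2
a=cv2.imread('pics/top0.png')[130:260,150:350];cv2.imwrite('pics/top0c.png',cv2.resize(a,(800,520),interpolation=cv2.INTER_CUBIC))
a=cv2.imread('pics/side0.png')[160:260,200:340];cv2.imwrite('pics/side0c.png',cv2.resize(a,(798,570),interpolation=cv2.INTER_CUBIC))
```

```text
(no output)
```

View pics/top0c.png

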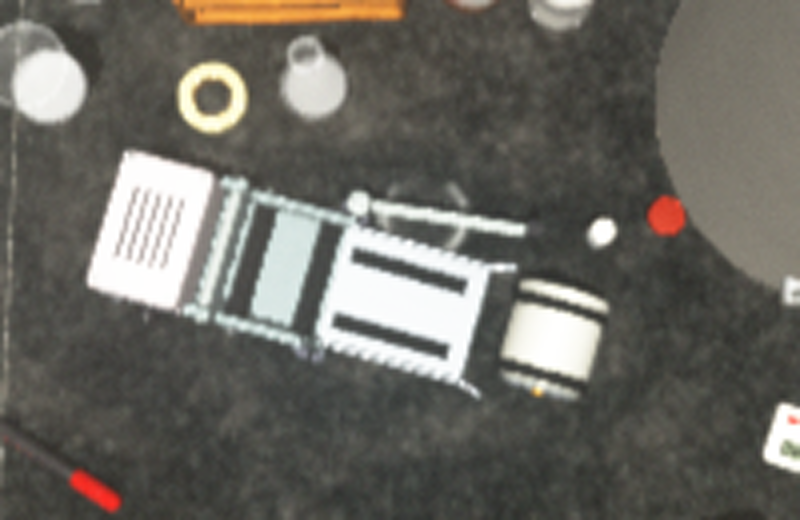

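View pics/side0c.png

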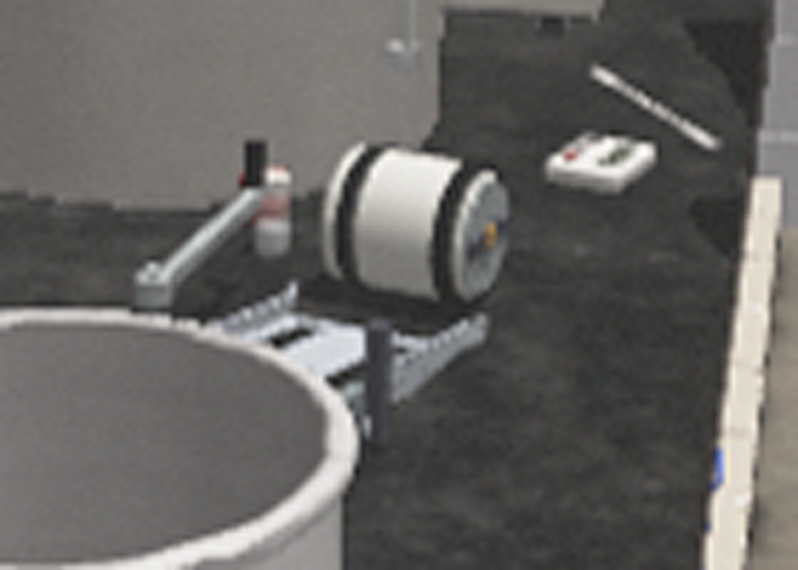

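```bash
cat >> h.py <<'E'
def ray(n,u,v,z):
    m=camera_model(n); K=np.array(m['mtx']);E=np.array(m['extrinsics'])
    r=E[:3,:3]@np.array([(u-K[0,2])/K[0,0],(v-K[1,2])/K[1,1],1]); o=E[:3,3]
    return o+r*(z-o[2])/r[2]
E
python3 - <<'E'
from h import *
C=lambda u,v,z: ray('top',u/4+150-.375,v/4+130-.375,z)
d=np.load('pics/top0.npy')
M=[((150,-60),(126,151),83),((70,-60),(217,168),83),((70,60),(178,309),83),((150,60),(88,289),83),((-52,-70),(358,205),64)]
A=np.array([m[0] for m in M],float);W=np.array([C(*m[1],m[2])[:2] for m in M])
a0,w0=A.mean(0),W.mean(0); H=(A-a0).T@(W-w0)
th=np.arctan2(H[0,1]-H[1,0],H[0,0]+H[1,1]);R=np.array([[np.cos(th),-np.sin(th)],[np.sin(th),np.cos(th)]])
t=w0-R@a0; print('yaw',th,'t',t);print((A@R.T+t-W).round(1))
for nm,u,v,z in [('kerbfoot far',487,268,0),('kerbfoot near',465,378,0),('slot far',467,290,6),('slot near',447,355,6)]:
    p=C(u,v,z);print(nm,p.round(),(R.T@(p[:2]-t)).round(1))
for nm,u,v,z in [('jar far R',608,292,42),('far L',520,280,42),('near L',502,378,42),('near R',590,396,42),('jartop',555,335,84),('vial',602,230,51),('stopper',667,215,28),('knob end',525,230,62)]:
    p=C(u,v,z);q=pt('top',d,u/4+150-.4,v/4+130-.4);print(nm,p.round(1),(R.T@(p[:2]-t)).round(1),'depth',q.round(1),(R.T@(q[:2]-t)).round(1))
E
```

```text
yaw 1.3280137640014897 t [546.82546133 100.19316919]
[[ 1.4  0.7]
 [-4.5 -0. ]
 [-1.7 -0.3]
 [ 1.8  2. ]
 [ 3.  -2.5]]
kerbfoot far [553. -79.   0.] [-172.1  -48.6]
kerbfoot near [454. -60.   0.] [-177.7   51.5]
slot far [532. -61.   6.] [-159.6  -24.4]
slot near [474. -44.   6.] [-157.   36.]
jar far R [ 529.4 -181.6   42. ] [-277.8  -50.8] depth [ 532.7 -187.4   -1.1] [-282.5  -55.4]
far L [ 538.8 -105.2   42. ] [-201.3  -41.6] depth [ 542.5 -108.4   -2.7] [-203.5  -46. ]
near L [453.9 -90.3  42. ] [-207.2   44.4] depth [454.6 -92.8   0. ] [-209.5   43.2]
near R [ 439.5 -166.2   42. ] [-284.4   40.1] depth [ 439.7 -171.4   -1. ] [-289.4   38.7]
jartop [ 489.7 -131.7   84. ] [-238.8   -0.3] depth [ 437.4  -16.  1271.1] [-139.1   78.3]
vial [ 582.4 -175.2   51. ] [-258.8 -100.7] depth [ 582.8 -175.5   48.3] [-258.9 -101.2]
stopper [ 599.3 -235.6   28. ] [-313.4 -131.6] depth [ 599.6 -235.8   26.4] [-313.5 -132. ]
knob end [ 580.1 -107.8   62. ] [-193.9  -82.3] depth [ 580.1 -107.6   62.6] [-193.7  -82.3]
```

```bash
cat >> h.py <<'E'
def draw(n,img,x0,y0,s,yaw,t,jar=None,keep=None):
    R=np.array([[np.cos(yaw),-np.sin(yaw)],[np.sin(yaw),np.cos(yaw)]])
    def P(x,y,z):
        w=R@np.array([x,y])+t; u,v=proj(n,np.array([w[0],w[1],z])); return (int(round((u+.5-x0)*s)),int(round((v+.5-y0)*s)))
    def L(pts,c,close=True):
        q=[P(*p) for p in pts]; cv2.polylines(img,[np.array(q)],close,c,1,cv2.LINE_AA)
    L([(70,-60,83),(150,-60,83),(150,60,83),(70,60,83)],(0,0,255))
    for sy in(-51,51): L([(-150,sy,16),(-46,sy,34)],(0,255,0),False)
    L([(-176,-51,0),(-176,51,0),(-46,51,22),(-46,-51,22)],(0,255,255))
    L([(-30,-52,25),(-30,52,25)],(255,0,255),False);L([(30,-52,25),(30,52,25)],(255,0,255),False);L([(52,-60,62),(52,60,62)],(255,0,255),False)
    cv2.circle(img,P(-52,-70,63),3,(0,0,255),-1)
    if jar is not None:
        x,y,a,z=jar; 
        for e in(-45,45):
            cx,cy=x-e*np.sin(a),y+e*np.cos(a)
            L([(cx+41*np.cos(f)*np.cos(a),cy+41*np.cos(f)*np.sin(a),z+41*np.sin(f)) for f in np.linspace(0,6.28,40)],(255,128,0))
    if keep is not None:
        kx,ky=-52-150*np.sin(keep),-70+150*np.cos(keep)
        L([(-52,-70,63),(kx,ky,63)],(0,0,255),False);L([(kx,ky,66),(kx,ky,92)],(0,255,0),False)
def ov(n,f,box,s,yaw,t,out,**k):
    x0,y0,x1,y1=box; a=cv2.imread(f'pics/{f}.png')[y0:y1,x0:x1]; a=cv2.resize(a,None,fx=s,fy=s,interpolation=cv2.INTER_CUBIC)
    draw(n,a,x0,y0,s,yaw,np.array(t),**k); cv2.imwrite(f'pics/{out}.png',a)
E
python3 - <<'E'
from h import *
d=np.load('pics/top0.npy');n='top'
m=camera_model(n);K=m['mtx'];E=m['extrinsics']
v,u=np.mgrid[130:260,150:350]; z=d[130:260,150:350]
c=np.stack([(u-K[0,2])/K[0,0]*z,(v-K[1,2])/K[1,1]*z,z,np.ones_like(z)],-1)@E.T
ok=(z>0)
yaw=1.328;t=np.array([546.8,100.2]);R=np.array([[np.cos(yaw),-np.sin(yaw)],[np.sin(yaw),np.cos(yaw)]])
Q=(c[...,:2]-t)@R
h=ok&(c[...,2]>72)&(c[...,2]<92)&(abs(Q[...,0]-110)<60)&(abs(Q[...,1])<80)
print('housing',h.sum(),Q[h].mean(0),cv2.minAreaRect(Q[h].astype(np.float32)),np.median(c[h][:,2]))
j=ok&(c[...,2]>30)&(abs(Q[...,0]+240)<60)&(abs(Q[...,1])<70)
print('jar',j.sum(),Q[j].mean(0) if j.any() else 0,cv2.minAreaRect(Q[j].astype(np.float32)),c[j][:,2].max())
k=ok&(c[...,2]>50)&(c[...,2]<100)&(abs(Q[...,0]+130)<90)&(abs(Q[...,1]+76)<18)
print('keeper',k.sum(),cv2.minAreaRect(Q[k].astype(np.float32)))
r=ok&(c[...,2]<28)&(c[...,2]>4)&(abs(Q[...,0]+110)<55)&(abs(Q[...,1])<45)
print('ramp',r.sum(),np.polyfit(Q[r][:,0],c[r][:,2],1),'floor',np.median(c[ok&(abs(c[...,2])<10)][:,2]))
ov('top','top0',(160,140,320,240),5,yaw,t,'ov1',jar=(-241,0,0.04,42),keep=1.65)
ov('side','side0',(200,160,340,260),5.7,yaw,t,'ov2',jar=(-241,0,0.04,42),keep=1.65)
E
```

```text
housing 867 [110.01929028  -1.24789431] ((102.71641540527344, -1.4298057556152344), (120.93898010253906, 101.69972229003906), 89.5992202758789) 82.77926793877486
jar 603 [-237.07426971    2.30045811] ((-238.4451141357422, 2.5411643981933594), (89.3054428100586, 81.62245178222656), 88.22920989990234) 88.65336763774644
keeper 155 ((-123.99940490722656, -75.73997497558594), (164.0690155029297, 17.36531639099121), 6.0421037673950195)
ramp 699 [ 0.1492345  28.17028976] floor 0.46773202066447084
```

View pics/ov1.png

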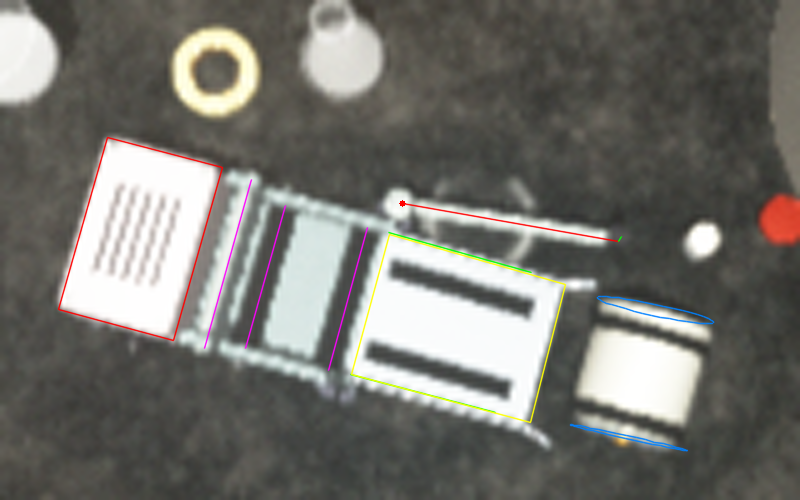

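View pics/ov2.png

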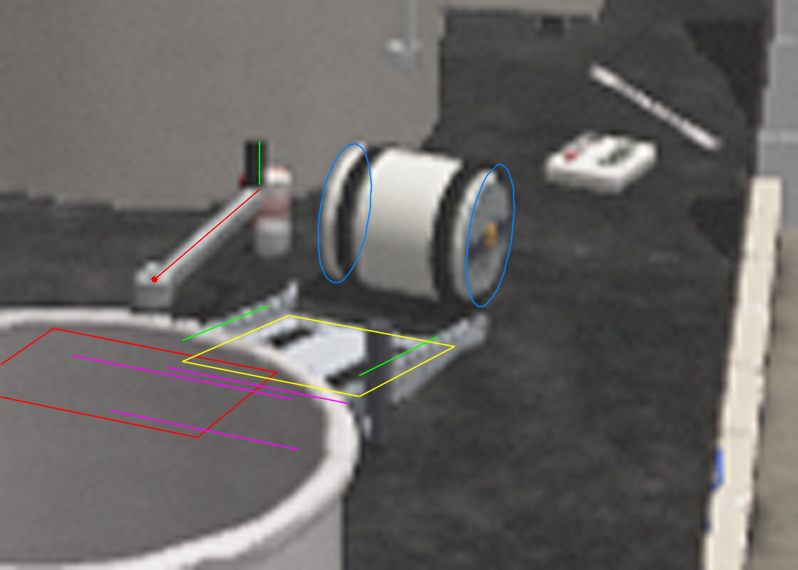

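Run:
```python
from h import *
from scipy.spatial.transform import Rotation as Ro
s=get_state();print(Ro.from_rotvec(s['tool_rot']).as_matrix().round(3),s['tool_pos'])
d=np.load('pics/top0.npy');n='top'
m=camera_model(n);K=m['mtx'];E=m['extrinsics']
v,u=np.mgrid[0:384,0:512]; z=d
c=np.stack([(u-K[0,2])/K[0,0]*z,(v-K[1,2])/K[1,1]*z,z,np.ones_like(z)],-1)@E.T
k=(z>0)&(c[...,2]>100)&(c[...,2]<450)&(c[...,1]<150)&(c[...,1]>-700)
p=c[k]; print(len(p))
for lo in range(-700,160,50):
    q=p[(p[:,1]>=lo)&(p[:,1]<lo+50)]
    if len(q): print(lo,len(q),'minx',q[:,0].min().round(),'z at',q[q[:,0].argmin(),2].round())
d=np.load('pics/side0.npy');m=camera_model('side');K=m['mtx'];E=m['extrinsics']
z=d;c=np.stack([(u-K[0,2])/K[0,0]*z,(v-K[1,2])/K[1,1]*z,z,np.ones_like(z)],-1)@E.T
for uu,vv in [(190,150),(230,150),(230,185),(255,150),(275,150),(275,100),(262,185)]: print(uu,vv,c[vv,uu].round())
```

```text
[[-0.     0.972  0.236]
 [ 0.001  0.236 -0.972]
 [-1.    -0.    -0.001]] [ 158.88221905 -655.64000199  218.86111281]
19646
-700 929 minx 174.0 z at 225.0
-650 2749 minx 114.0 z at 347.0
-600 565 minx 105.0 z at 328.0
-450 127 minx 520.0 z at 435.0
-400 319 minx 520.0 z at 399.0
-350 941 minx 523.0 z at 101.0
-300 1965 minx 556.0 z at 418.0
-250 2549 minx 614.0 z at 230.0
-200 970 minx 789.0 z at 119.0
-150 1034 minx 784.0 z at 101.0
-100 1480 minx 7.0 z at 198.0
-50 1825 minx 55.0 z at 342.0
0 1694 minx 62.0 z at 343.0
50 1491 minx 42.0 z at 249.0
100 1008 minx 41.0 z at 267.0
190 150 [ 810. -258.  157.    1.]
230 150 [ 655. -229.  173.    1.]
230 185 [ 657. -231.   45.    1.]
255 150 [ 577. -279.  165.    1.]
275 150 [ 522. -384.  141.    1.]
275 100 [ 522. -361.  330.    1.]
262 185 [ 553. -294.   32.    1.]
```

Call:
apply_moves(
  increments=[0,0.02,-0.018,-0.06,0,0,0.1,0,0.06,-0.054,-0.19,0,0,0.1,0,0.1,-0.09,-0.33,0,0,0.1,0,0.14,-0.127,-0.47,0,0,0.1,0,0.18,-0.163,-0.61,0,0,0.1,0,0.22,-0.2,-0.75,0,0,0.1,0,0.255,-0.232,-0.88,0,0,0.1,0,0.28,-0.255,-1.0,0,0,0.1],
)

```text
t: 0.9
tool_pos: [370.6, -341.9, 219.5]
tool_rot: [0.257, 1.556, -0.257]
ft_force: [0.6, -0.6, 1.3]
gripper_width: 33.5
```

```bash
cat >> h.py <<'E'
from scipy.spatial.transform import Rotation as Ro
YAW=1.318;T=np.array([547.,100.2])
RM=np.array([[np.cos(YAW),-np.sin(YAW)],[np.sin(YAW),np.cos(YAW)]])
def st():
    s=get_state();M=Ro.from_rotvec(s['tool_rot']).as_matrix();p=s['tool_pos']
    print('t',round(float(s['t']),2),'pos',p.round(1),'mill',(RM.T@(p[:2]-T)).round(1),'z',p[2].round(1),'F',s['ft_force'].round(2),'w',round(float(s['gripper_width']),1));print('ytool yaw-mill',round(float(np.arctan2(M[1,1],M[0,1])-YAW),3),M[:,0].round(3)); return p,M
def go(mx,my,z,yawm=0):
    p,M=st(); w=RM@np.array([mx,my])+T; dlt=np.array([w[0],w[1],z])-p
    cur=np.arctan2(M[1,1],M[0,1])-YAW
    D=Ro.from_euler('z',yawm+YAW)*Ro.from_matrix(np.array([[0,1,0],[0,0,-1],[-1,0,0.]]))
    print('go',(M.T@dlt/1000).round(4),'rot',(Ro.from_matrix(M).inv()*D).as_rotvec().round(4))
E
python3 - <<'E'
from h import *
go(-305,0,60)
E
```

```text
t 0.9 pos [ 370.6 -341.9  219.5] mill [-472.1   60.2] z 219.5 F [ 0.58 -0.62  1.31] w 33.5
ytool yaw-mill -0.075 [-0. -0. -1.]
go [0.1595 0.1712 0.0475] rot [-0.075  -0.0001  0.0002]
```

Call:
apply_moves(
  increments=[0.01,0.02,0.006,-0.02,0,0,0.1,0.03,0.05,0.015,-0.04,0,0,0.1,0.06,0.09,0.025,-0.075,0,0,0.1,0.09,0.13,0.036,-0.075,0,0,0.1,0.12,0.155,0.044,-0.075,0,0,0.1,0.145,0.167,0.0475,-0.075,0,0,0.1,0.159,0.171,0.0475,-0.075,0,0,0.1,0.159,0.171,0.0475,-0.075,0,0,0.1],
)

```text
t: 1.7
tool_pos: [469.6, -197.3, 58.8]
tool_rot: [0.203, 1.565, -0.202]
ft_force: [0.4, -0.3, 0.7]
gripper_width: 9.5
```

Run:
```python
from h import *
st();snap('top','top1');snap('side','side1')
ov('top','top1',(180,140,340,250),5,YAW,T,'ov3',jar=(-238.5,0,0,42),keep=1.63)
ov('side','side1',(200,150,340,260),5.4,YAW,T,'ov4',jar=(-238.5,0,0,42),keep=1.63)
```

```text
t 1.7 pos [ 469.6 -197.3   58.8] mill [-307.4    0.6] z 58.8 F [ 0.42 -0.28  0.73] w 9.5
ytool yaw-mill -0.005 [-0.003  0.001 -1.   ]
```

View pics/ov3.png

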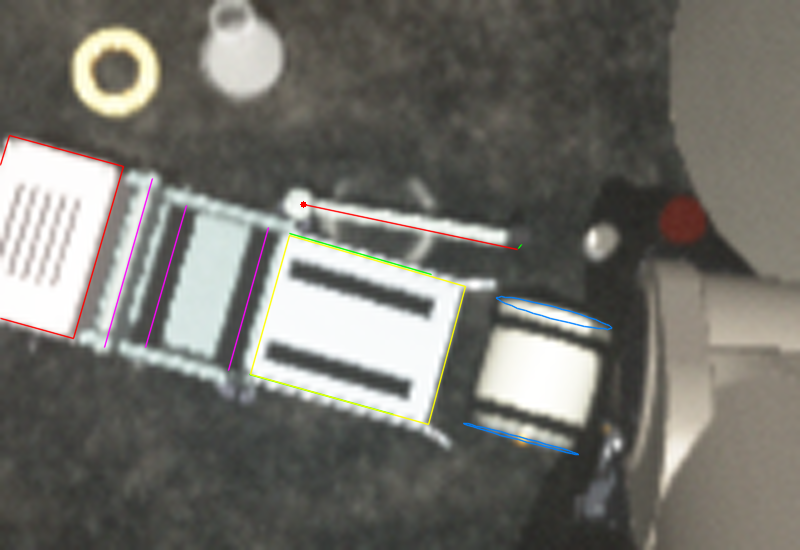

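View pics/ov4.png

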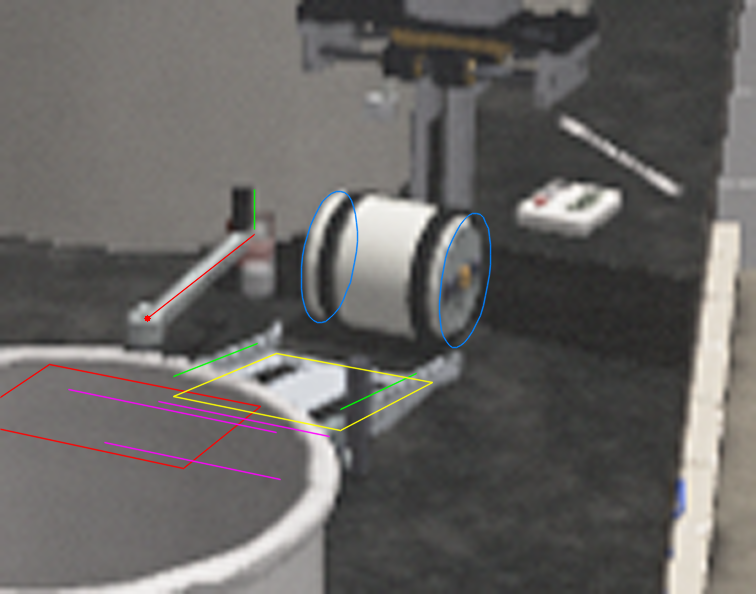

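Call:
apply_moves(
  increments=[0.004,0,0,0.005,0,0,0.1,0.009,0,0,0.005,0,0,0.1,0.013,0.001,0,0.005,0,0,0.1,0.015,0.004,0,0.005,0,0,0.1,0.015,0.008,0,0.005,0,0,0.1,0.015,0.012,0,0.005,0,0,0.1,0.015,0.016,0,0.005,0,0,0.1,0.015,0.02,0,0.005,0,0,0.1],
)

```text
t: 2.6
tool_pos: [476.2, -177.9, 45.6]
tool_rot: [0.206, 1.561, -0.206]
ft_force: [-1.9, -8.5, 6.2]
gripper_width: 9.5
```

Run:
```python
from h import *
st()
```

```text
t 2.6 pos [ 476.2 -177.9   45.6] mill [-287.   -1.] z 45.6 F [-1.89 -8.48  6.18] w 9.5
ytool yaw-mill -0.01 [ 0. -0. -1.]
```

Call:
apply_moves(
  increments=[0,0.004,0,0,0,0,0.1,0,0.008,-0.001,0,0,0,0.1,0,0.012,-0.001,0,0,0,0.1,0,0.016,-0.001,0,0,0,0.1,0,0.02,-0.001,0,0,0,0.1,0,0.024,-0.001,0,0,0,0.1,0,0.028,-0.001,0,0,0,0.1,0,0.032,-0.001,0,0,0,0.1],
)

```text
t: 3.4
tool_pos: [483.4, -146.8, 45.5]
tool_rot: [0.207, 1.561, -0.206]
ft_force: [-0.1, 0.1, 0.2]
gripper_width: 9.2
```

Run:
```python
from h import *
st();snap('top','top2');snap('side','side2')
ov('top','top2',(180,140,340,250),5,YAW,T,'ov5',jar=(-255+47.5,0,0,42),keep=1.72)
ov('side','side2',(200,150,340,260),5.4,YAW,T,'ov6',jar=(-255+47.5,0,0,42),keep=1.72)
```

```text
t 3.4 pos [ 483.4 -146.8   45.5] mill [-2.551e+02 -2.000e-01] z 45.5 F [-0.08  0.14  0.16] w 9.2
ytool yaw-mill -0.01 [ 0.  0. -1.]
```

View pics/ov5.png

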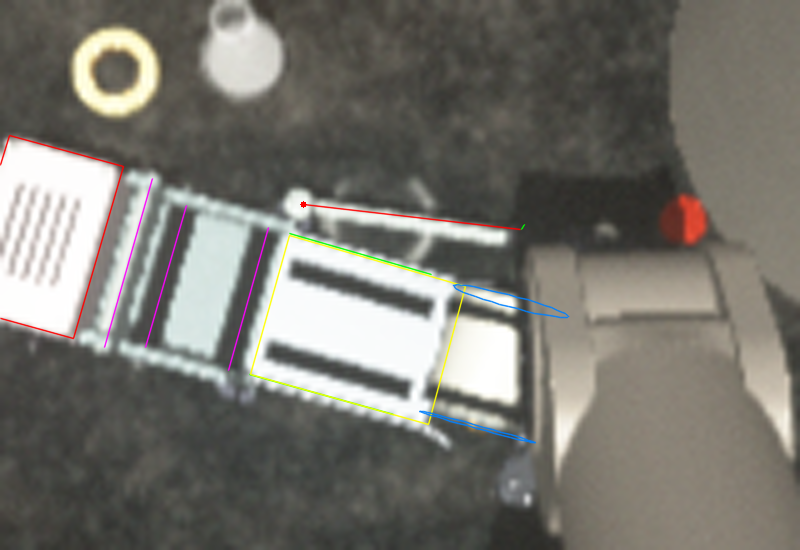

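View pics/ov6.png

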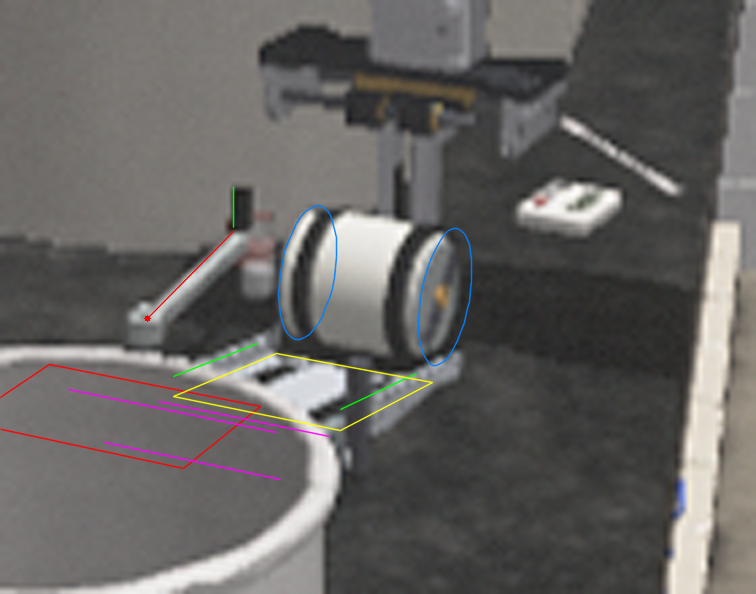

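Call:
apply_moves(
  increments=[0,0.004,0,0,0,0,0.1,0,0.008,0,0,0,0,0.1,0,0.012,0,0,0,0,0.1,0,0.016,0,0,0,0,0.1,0,0.02,0,0,0,0,0.1,0,0.024,0,0,0,0,0.1,-0.0005,0.028,0,0,0,0,0.1,-0.001,0.032,0,0,0,0,0.1],
)

```text
t: 4.3
tool_pos: [491.6, -117.0, 46.7]
tool_rot: [0.206, 1.561, -0.208]
ft_force: [-2.4, -9.7, 7.1]
gripper_width: 9.5
```

Call:
apply_moves(
  increments=[-0.0005,0.004,0,0,0,0,0.1,-0.001,0.008,0,0,0,0,0.1,-0.0015,0.012,0,0,0,0,0.1,-0.002,0.016,0,0,0,0,0.1,-0.0025,0.02,0,0,0,0,0.1,-0.003,0.024,0,0,0,0,0.1,-0.0035,0.028,0,0,0,0,0.1,-0.004,0.032,0,0,0,0,0.1],
)

```text
t: 5.1
tool_pos: [499.9, -86.5, 50.8]
tool_rot: [0.206, 1.561, -0.209]
ft_force: [-1.9, -8.5, 6.2]
gripper_width: 9.5
```

Run:
```python
from h import *
st();snap('top','top3');snap('side','side3')
ov('top','top3',(180,140,340,250),5,YAW,T,'ov7',jar=(-190+47.5,0,0,47),keep=1.68)
ov('side','side3',(200,150,340,260),5.4,YAW,T,'ov8',jar=(-190+47.5,0,0,47),keep=1.68)
```

```text
t 5.1 pos [499.9 -86.5  50.8] mill [-192.5   -1.1] z 50.8 F [-1.95 -8.46  6.24] w 9.5
ytool yaw-mill -0.011 [-0.    -0.001 -1.   ]
```

View pics/ov7.png

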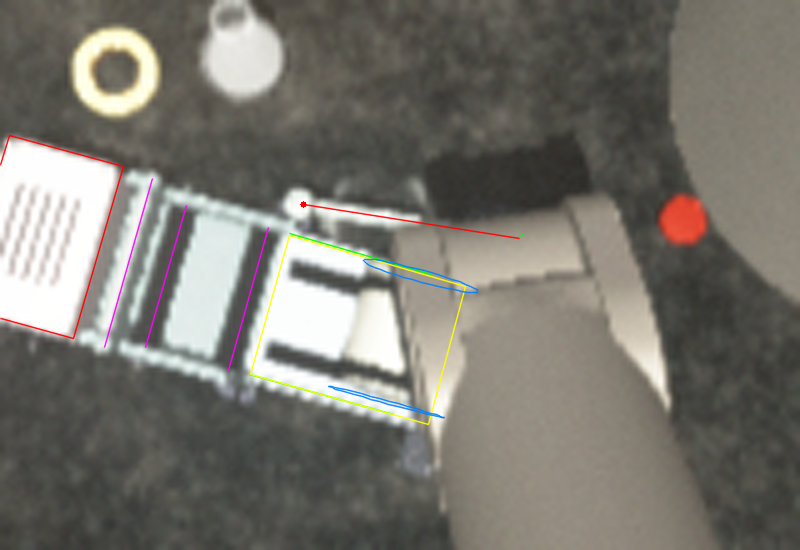

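View pics/ov8.png

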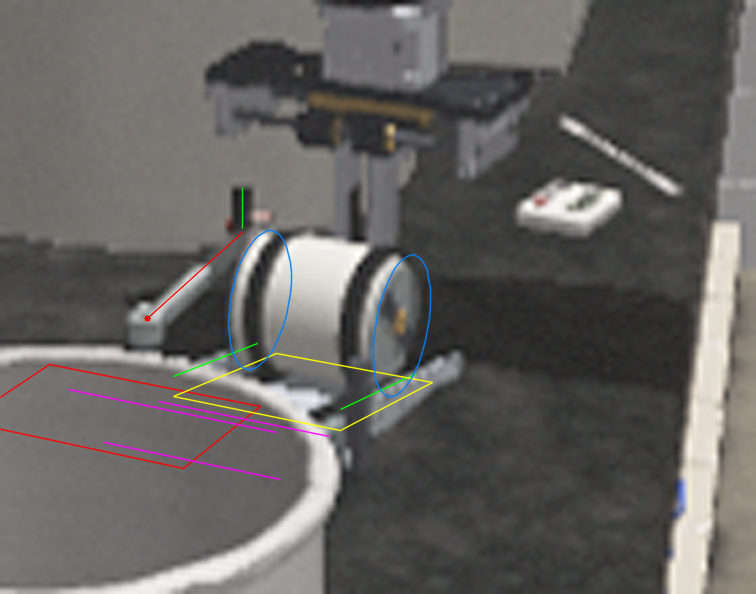

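Call:
apply_moves(
  increments=[-0.0006,0.004,0,-0.005,0,0,0.1,-0.0013,0.008,-0.001,-0.01,0,0,0.1,-0.002,0.012,-0.001,-0.01,0,0,0.1,-0.0026,0.016,-0.001,-0.01,0,0,0.1,-0.0033,0.02,-0.001,-0.01,0,0,0.1,-0.004,0.024,-0.001,-0.01,0,0,0.1,-0.0046,0.028,-0.0015,-0.01,0,0,0.1,-0.0053,0.032,-0.0015,-0.01,0,0,0.1],
)

```text
t: 6.0
tool_pos: [506.6, -54.9, 55.9]
tool_rot: [0.199, 1.562, -0.2]
ft_force: [-2.5, -7.5, 5.6]
gripper_width: 9.2
```

Call:
apply_moves(
  increments=[-0.0006,0.004,0,0,0,0,0.1,-0.0013,0.008,0,0,0,0,0.1,-0.002,0.012,0,0,0,0,0.1,-0.0026,0.016,0,0,0,0,0.1,-0.0033,0.02,0,0,0,0,0.1,-0.004,0.024,0,0,0,0,0.1,-0.0046,0.028,0,0,0,0,0.1,-0.0053,0.032,0,0,0,0,0.1],
)

```text
t: 6.8
tool_pos: [514.6, -24.0, 61.2]
tool_rot: [0.199, 1.562, -0.2]
ft_force: [-1.9, -7.3, 5.9]
gripper_width: 9.3
```

Run:
```python
from h import *
p,M=st();x=(RM.T@(p[:2]-T))[0]+47.5;print(x)
snap('side','side4')
ov('side','side4',(200,150,340,260),5.4,YAW,T,'ov9',jar=(x,0,0,42.6+(x+176)*.1655),keep=1.68)
```

```text
t 6.8 pos [514.6 -24.   61.2] mill [-128.3    0.3] z 61.2 F [-1.89 -7.26  5.9 ] w 9.3
ytool yaw-mill -0.001 [-0.001 -0.001 -1.   ]
-80.83246717047578
```

View pics/ov9.png

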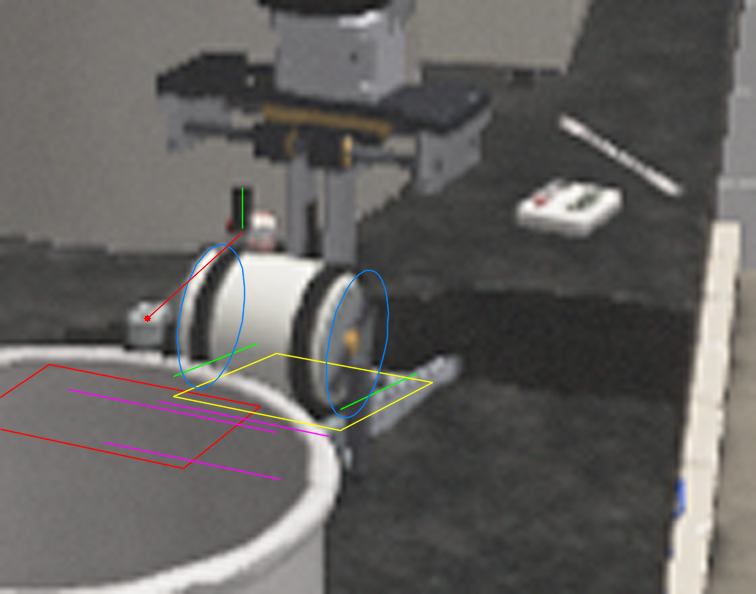

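Call:
apply_moves(
  increments=[-0.0006,0.004,0,0,0,0,0.1,-0.0013,0.008,0,0,0,0,0.1,-0.002,0.012,0,0,0,0,0.1,-0.0026,0.016,0,0,0,0,0.1,-0.0033,0.02,0,0,0,0,0.1,-0.004,0.024,0,0,0,0,0.1,-0.0046,0.028,0,0,0,0,0.1,-0.0053,0.032,0,0,0,0,0.1],
)

```text
t: 7.65
tool_pos: [522.6, 7.2, 66.4]
tool_rot: [0.199, 1.562, -0.2]
ft_force: [-1.8, -4.0, 2.5]
gripper_width: 9.3
```

Call:
apply_moves(
  increments=[-0.0005,0.003,0,0,0,0,0.1,-0.001,0.006,0,0,0,0,0.1,-0.001,0.009,0,0,0,0,0.1,-0.001,0.012,0,0,0,0,0.1,-0.001,0.015,0,0,0,0,0.1,-0.001,0.018,0,0,0,0,0.1,-0.001,0.021,0,0,0,0,0.1,-0.001,0.024,0,0,0,0,0.1],
)

```text
t: 8.45
tool_pos: [528.9, 31.9, 67.4]
tool_rot: [0.199, 1.562, -0.198]
ft_force: [0.5, 0.4, -0.2]
gripper_width: 9.3
```

Run:
```python
from h import *
p,M=st();x=(RM.T@(p[:2]-T))[0]+47.5;print(x)
snap('side','side5');snap('top','top5')
ov('side','side5',(200,150,340,260),5.4,YAW,T,'ov10',jar=(0,0,0,57),keep=1.68)
```

```text
t 8.45 pos [528.9  31.9  67.4] mill [-70.7   0.4] z 67.4 F [ 0.5   0.37 -0.21] w 9.3
ytool yaw-mill 0.0 [ 0.     0.001 -1.   ]
-23.200351103948336
```

View pics/ov10.png

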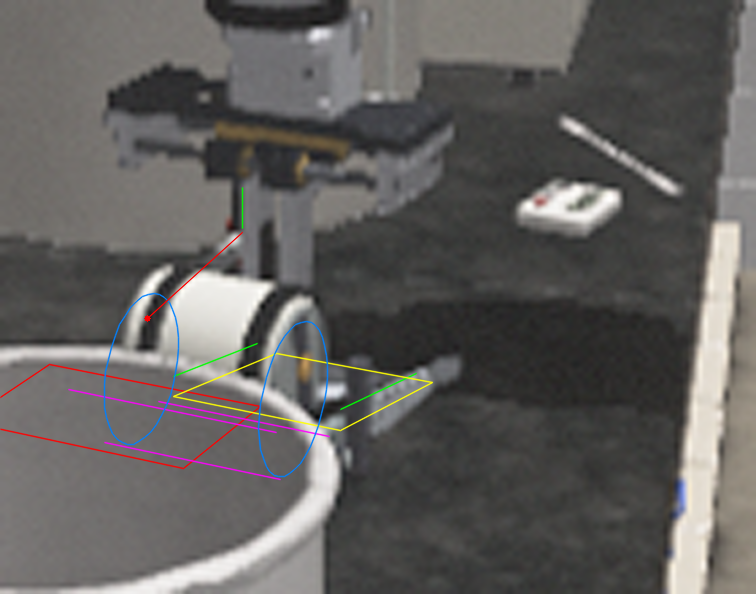

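View pics/top5.png

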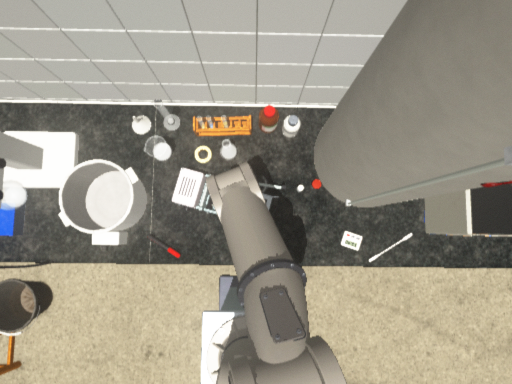

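Call:
apply_moves(
  increments=[0,0.002,0,0,0,0,0.1,0,0.004,0,0,0,0,0.1,0,0.006,0,0,0,0,0.1,0,0.008,0,0,0,0,0.1,0,0.01,0,0,0,0,0.1,0,0.01,0,0,0,0,0.1,0,0.01,0,0,0,0,0.1,0,0.01,0,0,0,0,0.1],
)

```text
t: 9.35
tool_pos: [531.3, 40.7, 67.4]
tool_rot: [0.199, 1.562, -0.199]
ft_force: [0.0, 0.4, 0.0]
gripper_width: 9.3
```

Run:
```python
from h import *
p,M=st();x=(RM.T@(p[:2]-T))[0]+47.5;print(x)
snap('side','side6')
ov('side','side6',(200,150,340,260),5.4,YAW,T,'ov11',jar=(0,0,0,57),keep=1.68)
```

```text
t 9.35 pos [531.3  40.7  67.4] mill [-61.5   0.3] z 67.4 F [0.05 0.41 0.04] w 9.3
ytool yaw-mill -0.0 [-0. -0. -1.]
-14.02574768556076
```

View pics/ov11.png

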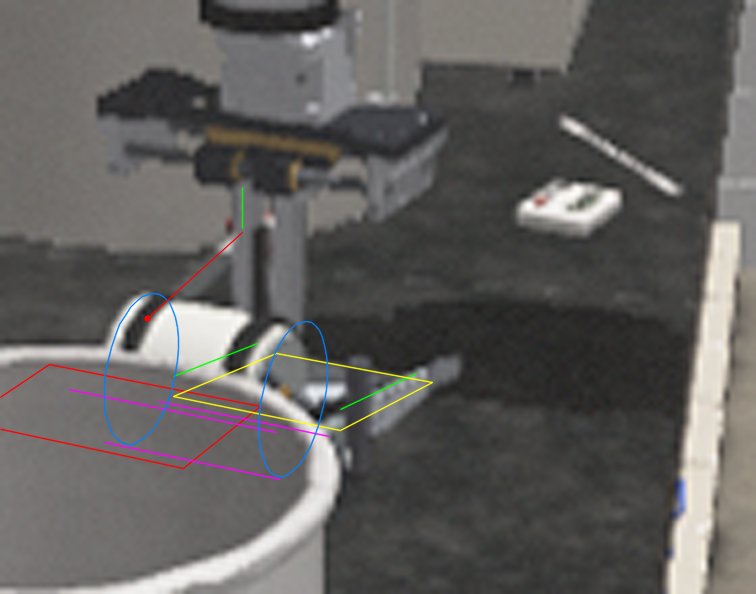

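Call:
apply_moves(
  increments=[0,-0.015,0,0,0,0,0.1,0,-0.04,0,0,0,0,0.1,-0.02,-0.075,0,0,0,0,0.1,-0.05,-0.11,0.02,0,0,0,0.1,-0.085,-0.14,0.04,0,0,0,0.1,-0.1,-0.16,0.06,0,0,0,0.1,-0.1,-0.175,0.09,0,0,0,0.1,-0.1,-0.18,0.12,0,0,0,0.1],
)

```text
t: 10.2
tool_pos: [602.3, -167.6, 168.3]
tool_rot: [0.2, 1.56, -0.203]
ft_force: [-0.4, -0.3, -0.6]
gripper_width: 9.5
```

Run:
```python
from h import *
st()
snap('side','side7');snap('top','top7')
ov('side','side7',(200,150,340,260),5.4,YAW,T,'ov12',jar=(0,0,0,57),keep=1.68)
ov('top','top7',(180,140,320,240),5.7,YAW,T,'ov13',jar=(0,0,0,57),keep=1.68)
```

```text
t 10.2 pos [ 602.3 -167.6  168.3] mill [-245.4 -120.5] z 168.3 F [-0.38 -0.27 -0.61] w 9.5
ytool yaw-mill -0.004 [ 0.001 -0.002 -1.   ]
```

View pics/ov12.png

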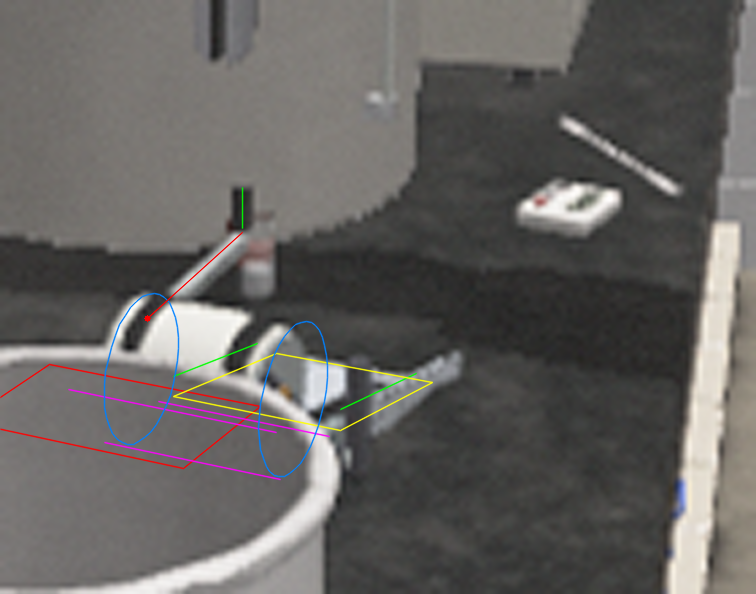

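View pics/ov13.png

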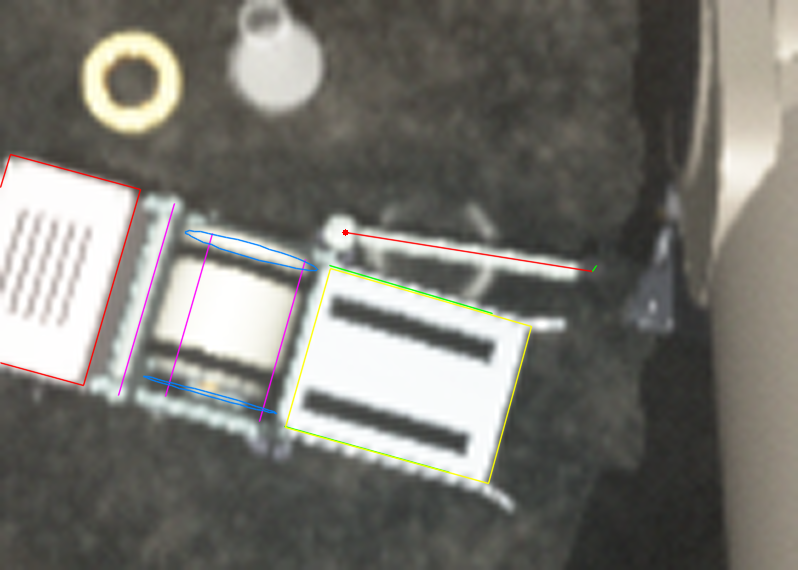

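Run:
```python
from h import *
print(get_state()['q'].round(2))
go(-199,-130,150,1.3)
```

```text
[ 0.44  0.42 -0.36  1.75  0.17  1.   -0.24]
t 10.3 pos [ 604.1 -166.6  167.1] mill [-244.1 -122. ] z 167.1 F [-1.4   0.23  0.48] w 9.2
ytool yaw-mill -0.003 [ 0.001 -0.    -1.   ]
go [0.0171 0.0451 0.0078] rot [-1.3031e+00  8.0000e-04  6.0000e-04]
```

Call:
apply_moves(
  increments=[0,0.015,-0.002,0,0,0,0.1,0,0.04,-0.007,0,0,0,0.1,0,0.045,-0.007,-0.1,0,0,0.1,0,0.045,-0.007,-0.24,0,0,0.1,0,0.045,-0.007,-0.38,0,0,0.1,0,0.045,-0.007,-0.52,0,0,0.1,0,0.045,-0.007,-0.66,0,0,0.1,0,0.045,-0.007,-0.8,0,0,0.1],
)

```text
t: 11.1
tool_pos: [606.0, -116.9, 167.5]
tool_rot: [-0.434, 1.527, 0.434]
ft_force: [0.1, 0.3, -0.4]
gripper_width: 9.2
```

Run:
```python
from h import *
go(-199,-119,86,1.6)
print(get_state()['q'].round(2))
```

```text
t 11.1 pos [ 606.  -116.9  167.5] mill [-195.5 -111.4] z 167.5 F [ 0.06  0.26 -0.41] w 9.2
ytool yaw-mill 0.807 [-0. -0. -1.]
go [ 0.0815 -0.0079  0.0027] rot [-7.931e-01 -3.000e-04 -3.000e-04]
[ 0.5   0.43 -0.54  1.76  0.26  1.02  0.42]
```

Call:
apply_moves(
  increments=[0,-0.004,0.002,-0.13,0,0,0.1,0,-0.008,0.003,-0.27,0,0,0.1,0.005,-0.008,0.003,-0.4,0,0,0.1,0.015,-0.008,0.003,-0.54,0,0,0.1,0.035,-0.008,0.003,-0.67,0,0,0.1,0.06,-0.008,0.003,-0.79,0,0,0.1,0.081,-0.008,0.003,-0.79,0,0,0.1,0.081,-0.008,0.003,-0.79,0,0,0.1],
)

```text
t: 11.9
tool_pos: [611.2, -122.4, 84.1]
tool_rot: [-1.034, 1.313, 1.039]
ft_force: [-0.5, 0.5, 0.9]
gripper_width: 9.3
```

Run:
```python
from h import *
st()
snap('side','side8')
ov('side','side8',(200,130,340,240),5.4,YAW,T,'ov14',jar=(0,0,0,57),keep=1.68)
```

```text
t 11.9 pos [ 611.2 -122.4   84.1] mill [-199.4 -117.8] z 84.1 F [-0.49  0.45  0.88] w 9.3
ytool yaw-mill 1.591 [-0.004  0.001 -1.   ]
```

View pics/ov14.png

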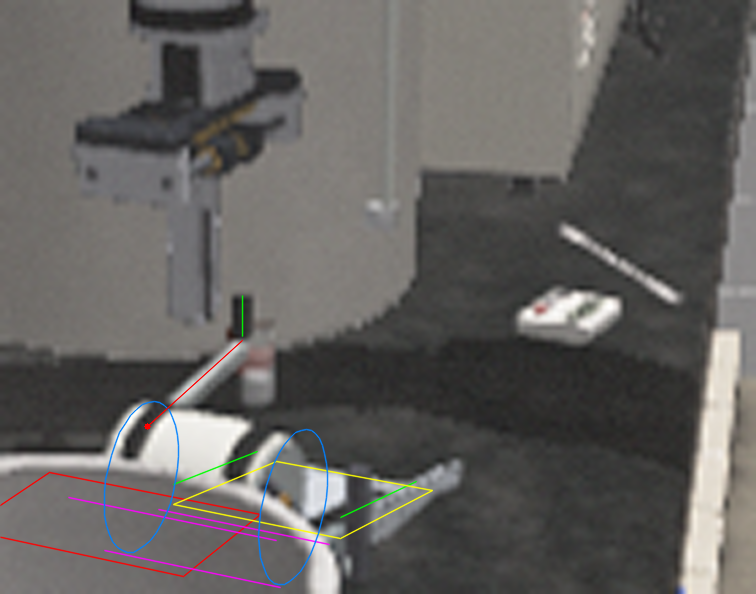

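```bash
cat >> h.py <<'E'
def arc(th0,th1,off=13,n=8,piv=(-50.5,-69),z=86):
    p,M=st()
    Dm=np.array([[0,1,0],[0,0,-1],[-1,0,0.]])
    for th in np.linspace(th0,th1,n+1)[1:]:
        k=np.array([piv[0]-150*np.sin(th),piv[1]+150*np.cos(th)])-off*np.array([np.cos(th),np.sin(th)])
        w=RM@k+T; d=M.T@(np.array([w[0],w[1],z])-p)/1000
        r=(Ro.from_matrix(M).inv()*Ro.from_euler('z',th+YAW)*Ro.from_matrix(Dm)).as_rotvec()
        print([round(float(x),3) for x in d]+[round(float(r[0]),2),0,0])
E
python3 - <<'E'
from h import *
arc(1.8,1.5)
E
```

```text
t 11.95 pos [ 612.3 -122.4   85.8] mill [-199.2 -118.9] z 85.8 F [ 0.25 -0.64  0.38] w 9.2
ytool yaw-mill 1.59 [-0.002  0.001 -1.   ]
[-0.0, 0.009, 0.004, -0.17, 0, 0]
[-0.0, 0.014, 0.003, -0.13, 0, 0]
[-0.0, 0.02, 0.002, -0.1, 0, 0]
[-0.0, 0.025, 0.001, -0.06, 0, 0]
[-0.0, 0.031, -0.0, -0.02, 0, 0]
[-0.0, 0.036, -0.001, 0.02, 0, 0]
[-0.0, 0.042, -0.001, 0.05, 0, 0]
[-0.0, 0.048, -0.001, 0.09, 0, 0]
```

Call:
apply_moves(
  increments=[0,0.004,0,-0.03,0,0,0.1,0,0.009,0,-0.06,0,0,0.1,0,0.014,0.001,-0.06,0,0,0.1,0,0.02,0.001,-0.06,0,0,0.1,0,0.025,0.001,-0.04,0,0,0.1,0,0.031,0,-0.02,0,0,0.1,0,0.036,0,0.02,0,0,0.1,0,0.042,-0.001,0.05,0,0,0.1],
)

```text
t: 12.75
tool_pos: [572.2, -114.5, 86.5]
tool_rot: [-0.996, 1.331, 0.996]
ft_force: [0.6, 0.9, -0.2]
gripper_width: 9.4
```

Run:
```python
from h import *
arc(1.54,1.26)
snap('side','side9');snap('top','top9')
ov('side','side9',(200,130,340,240),5.4,YAW,T,'ov15',keep=1.54)
ov('top','top9',(180,140,320,240),5.7,YAW,T,'ov16',jar=(0,0,0,57),keep=1.54)
```

```text
t 12.75 pos [ 572.2 -114.5   86.5] mill [-201.6  -78.1] z 86.5 F [ 0.57  0.87 -0.21] w 9.4
ytool yaw-mill 1.537 [ 0.  0. -1.]
[0.0, 0.006, 0.0, 0.03, 0, 0]
[0.0, 0.011, 0.0, 0.07, 0, 0]
[0.0, 0.017, 0.0, 0.1, 0, 0]
[0.0, 0.022, 0.0, 0.14, 0, 0]
[0.0, 0.027, 0.001, 0.17, 0, 0]
[0.0, 0.032, 0.001, 0.21, 0, 0]
[0.0, 0.038, 0.002, 0.24, 0, 0]
[0.0, 0.043, 0.003, 0.28, 0, 0]
```

View pics/ov15.png

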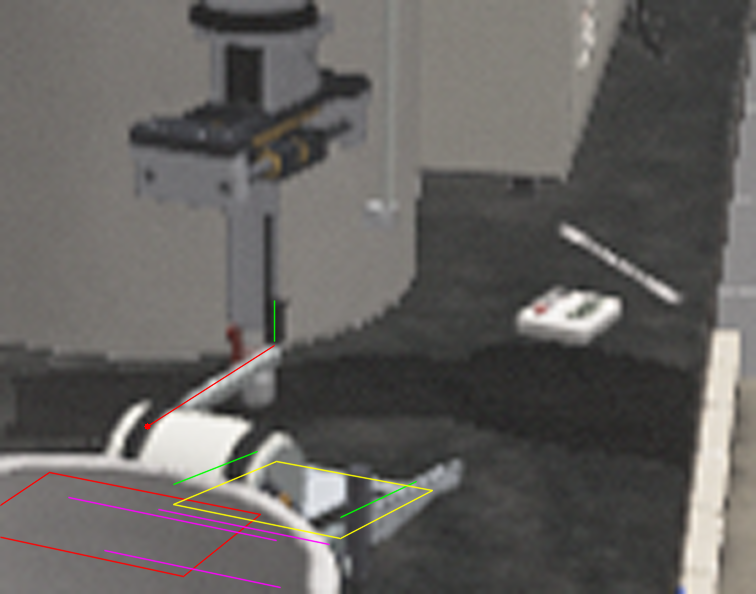

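View pics/ov16.png

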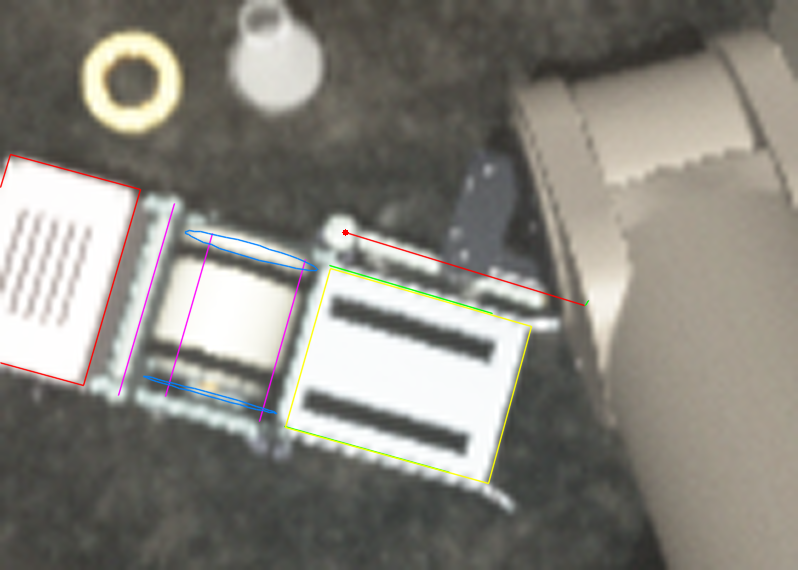

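Call:
apply_moves(
  increments=[0,0.006,0,0.03,0,0,0.1,0,0.011,0,0.07,0,0,0.1,0,0.017,0,0.1,0,0,0.1,0,0.022,0,0.14,0,0,0.1,0,0.027,0.001,0.17,0,0,0.1,0,0.032,0.001,0.21,0,0,0.1,0,0.038,0.002,0.24,0,0,0.1,0,0.043,0.003,0.28,0,0,0.1],
)

```text
t: 13.65
tool_pos: [531.7, -99.4, 86.4]
tool_rot: [-0.783, 1.425, 0.783]
ft_force: [0.3, -1.2, 0.2]
gripper_width: 9.5
```

Run:
```python
from h import *
arc(1.26,.98)
snap('side','side10')
ov('side','side10',(200,130,340,240),5.4,YAW,T,'ov17',keep=1.26)
```

```text
t 13.65 pos [531.7 -99.4  86.4] mill [-197.1  -35.1] z 86.4 F [ 0.27 -1.19  0.17] w 9.5
ytool yaw-mill 1.258 [ 0.  0. -1.]
[0.0, 0.005, -0.0, 0.03, 0, 0]
[0.0, 0.01, -0.001, 0.07, 0, 0]
[0.0, 0.015, -0.001, 0.1, 0, 0]
[0.0, 0.021, -0.0, 0.14, 0, 0]
[0.0, 0.026, -0.0, 0.17, 0, 0]
[0.0, 0.031, 0.001, 0.21, 0, 0]
[0.0, 0.036, 0.001, 0.24, 0, 0]
[0.0, 0.042, 0.002, 0.28, 0, 0]
```

View pics/ov17.png

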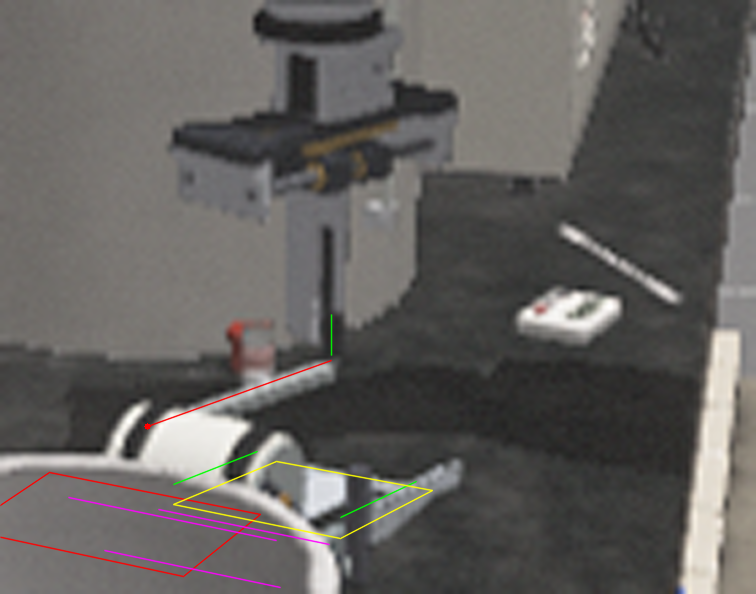

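Knob is nested in the finger gap and moving with it (about (332,340)). Continuing the arc.

Call:
apply_moves(
  increments=[0,0.005,0,0.03,0,0,0.1,0,0.01,-0.001,0.07,0,0,0.1,0,0.015,-0.001,0.1,0,0,0.1,0,0.021,0,0.14,0,0,0.1,0,0.026,0,0.17,0,0,0.1,0,0.031,0.001,0.21,0,0,0.1,0,0.036,0.001,0.24,0,0,0.1,0,0.042,0.002,0.28,0,0,0.1],
)

```text
t: 14.5
tool_pos: [497.6, -75.5, 86.4]
tool_rot: [-0.568, 1.495, 0.568]
ft_force: [0.2, 0.9, 0.3]
gripper_width: 9.6
```

Run:
```python
from h import *
arc(.98,.70)
```

```text
t 14.5 pos [497.6 -75.5  86.4] mill [-182.4    3.9] z 86.4 F [0.17 0.86 0.3 ] w 9.6
ytool yaw-mill 0.979 [ 0.  0. -1.]
[0.0, 0.005, -0.0, 0.03, 0, 0]
[0.0, 0.01, -0.0, 0.07, 0, 0]
[0.0, 0.016, -0.0, 0.1, 0, 0]
[0.0, 0.021, -0.0, 0.14, 0, 0]
[0.0, 0.026, 0.0, 0.17, 0, 0]
[0.0, 0.032, 0.001, 0.21, 0, 0]
[0.0, 0.037, 0.001, 0.24, 0, 0]
[0.0, 0.042, 0.002, 0.28, 0, 0]
```

Call:
apply_moves(
  increments=[0,0.005,0,0.03,0,0,0.1,0,0.01,0,0.07,0,0,0.1,0,0.016,0,0.1,0,0,0.1,0,0.021,0,0.14,0,0,0.1,0,0.026,0,0.17,0,0,0.1,0,0.032,0.001,0.21,0,0,0.1,0,0.037,0.001,0.24,0,0,0.1,0,0.042,0.002,0.28,0,0,0.1],
)

```text
t: 15.3
tool_pos: [471.1, -42.7, 86.5]
tool_rot: [-0.35, 1.542, 0.35]
ft_force: [0.3, -0.1, -0.0]
gripper_width: 9.7
```

Run:
```python
from h import *
arc(.70,.42)
snap('side','side11')
ov('side','side11',(200,130,340,240),5.4,YAW,T,'ov18',keep=.7)
```

```text
t 15.3 pos [471.1 -42.7  86.5] mill [-157.4   37.7] z 86.5 F [ 0.3  -0.11 -0.02] w 9.7
ytool yaw-mill 0.699 [ 0. -0. -1.]
[0.0, 0.005, 0.0, 0.03, 0, 0]
[0.0, 0.011, -0.0, 0.07, 0, 0]
[0.0, 0.016, -0.0, 0.1, 0, 0]
[0.0, 0.021, 0.0, 0.14, 0, 0]
[0.0, 0.026, 0.0, 0.17, 0, 0]
[0.0, 0.032, 0.001, 0.21, 0, 0]
[0.0, 0.037, 0.002, 0.24, 0, 0]
[0.0, 0.042, 0.003, 0.28, 0, 0]
```

View pics/ov18.png

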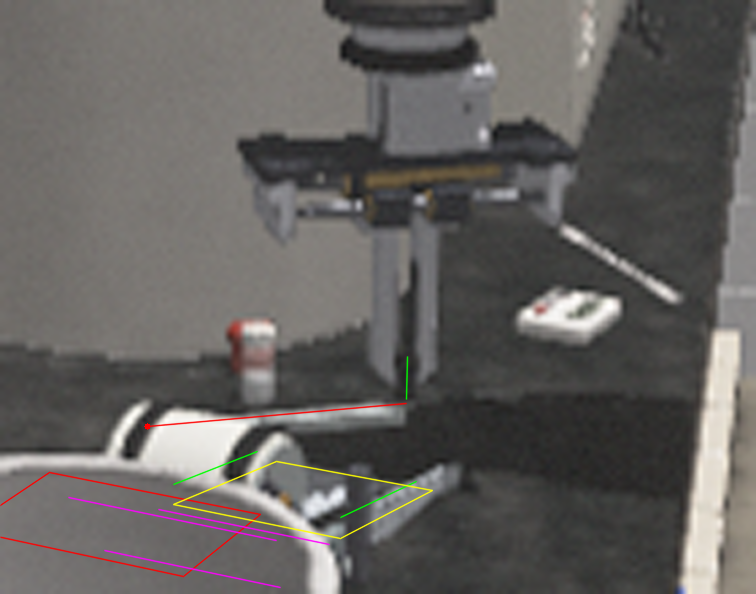

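Call:
apply_moves(
  increments=[0,0.005,0,0.03,0,0,0.1,0,0.011,0,0.07,0,0,0.1,0,0.016,0,0.1,0,0,0.1,0,0.021,0,0.14,0,0,0.1,0,0.026,0,0.17,0,0,0.1,0,0.032,0.001,0.21,0,0,0.1,0,0.037,0.002,0.24,0,0,0.1,0,0.042,0.003,0.28,0,0,0.1],
)

```text
t: 16.15
tool_pos: [455.8, -3.6, 86.5]
tool_rot: [-0.131, 1.567, 0.131]
ft_force: [-0.1, -0.9, 0.3]
gripper_width: 9.3
```

Run:
```python
from h import *
arc(.42,.14)
```

```text
t 16.15 pos [455.8  -3.6  86.5] mill [-123.3   62.3] z 86.5 F [-0.07 -0.91  0.27] w 9.3
ytool yaw-mill 0.42 [ 0. -0. -1.]
[0.0, 0.005, -0.001, 0.03, 0, 0]
[0.0, 0.01, -0.001, 0.07, 0, 0]
[0.0, 0.016, -0.001, 0.1, 0, 0]
[0.0, 0.021, -0.001, 0.14, 0, 0]
[0.0, 0.026, -0.0, 0.17, 0, 0]
[0.0, 0.031, 0.0, 0.21, 0, 0]
[0.0, 0.037, 0.001, 0.24, 0, 0]
[0.0, 0.042, 0.002, 0.28, 0, 0]
```

Call:
apply_moves(
  increments=[0,0.005,0,0.03,0,0,0.1,0,0.01,-0.001,0.07,0,0,0.1,0,0.016,-0.001,0.1,0,0,0.1,0,0.021,-0.001,0.14,0,0,0.1,0,0.026,0,0.17,0,0,0.1,0,0.031,0,0.21,0,0,0.1,0,0.037,0.001,0.24,0,0,0.1,0,0.042,0.002,0.28,0,0,0.1],
)

```text
t: 16.95
tool_pos: [450.9, 38.2, 86.5]
tool_rot: [0.089, 1.569, -0.089]
ft_force: [-0.2, -0.3, -0.0]
gripper_width: 9.4
```

Run:
```python
from h import *
arc(.14,0)
snap('side','side12')
ov('side','side12',(200,130,340,240),5.4,YAW,T,'ov19',keep=.14)
```

```text
t 16.95 pos [450.9  38.2  86.5] mill [-84.   77.6] z 86.5 F [-0.22 -0.27 -0.01] w 9.4
ytool yaw-mill 0.14 [ 0. -0. -1.]
[0.0, 0.002, -0.0, 0.02, 0, 0]
[0.0, 0.005, -0.001, 0.03, 0, 0]
[0.0, 0.008, -0.001, 0.05, 0, 0]
[0.0, 0.01, -0.001, 0.07, 0, 0]
[0.0, 0.013, -0.001, 0.09, 0, 0]
[0.0, 0.016, -0.001, 0.1, 0, 0]
[0.0, 0.018, -0.001, 0.12, 0, 0]
[0.0, 0.021, -0.001, 0.14, 0, 0]
```

View pics/ov19.png

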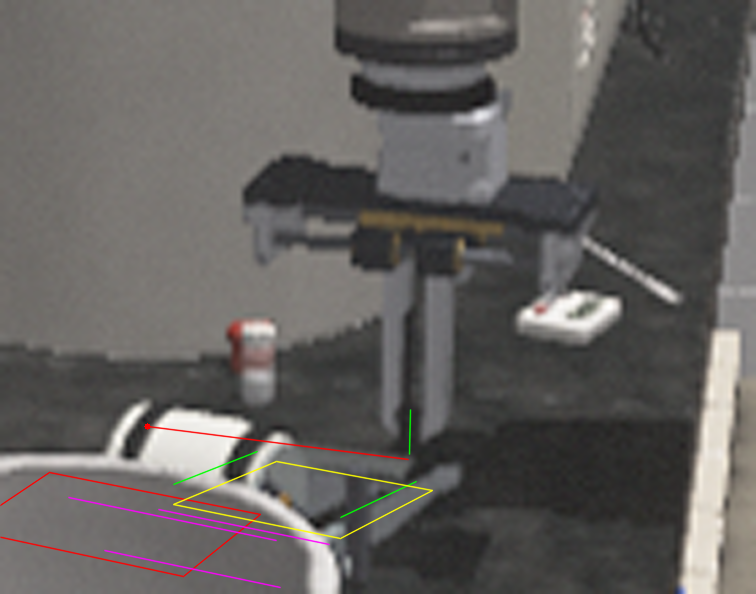

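Call:
apply_moves(
  increments=[0,0.002,0,0.02,0,0,0.1,0,0.005,-0.001,0.03,0,0,0.1,0,0.008,-0.001,0.05,0,0,0.1,0,0.01,-0.001,0.07,0,0,0.1,0,0.013,-0.001,0.09,0,0,0.1,0,0.016,-0.001,0.1,0,0,0.1,0,0.018,-0.001,0.12,0,0,0.1,0,0.019,-0.001,0.14,0,0,0.1],
)

```text
t: 17.8
tool_pos: [452.0, 57.3, 86.4]
tool_rot: [0.2, 1.562, -0.2]
ft_force: [-0.6, -0.4, -0.1]
gripper_width: 9.5
```

Run:
```python
from h import *
arc(0,-0.02)
snap('side','side13')
ov('side','side13',(200,130,340,240),5.4,YAW,T,'ov20',keep=.0)
```

```text
t 17.8 pos [452.   57.3  86.4] mill [-65.3  81.3] z 86.4 F [-0.6  -0.38 -0.11] w 9.5
ytool yaw-mill -0.002 [-0.  0. -1.]
[0.0, 0.002, 0.0, 0.0, 0, 0]
[0.0, 0.003, 0.0, 0.0, 0, 0]
[0.0, 0.003, 0.0, 0.01, 0, 0]
[0.0, 0.003, 0.0, 0.01, 0, 0]
[0.0, 0.004, 0.0, 0.01, 0, 0]
[0.0, 0.004, 0.0, 0.01, 0, 0]
[0.0, 0.004, 0.0, 0.02, 0, 0]
[0.0, 0.005, 0.0, 0.02, 0, 0]
```

View pics/ov20.png

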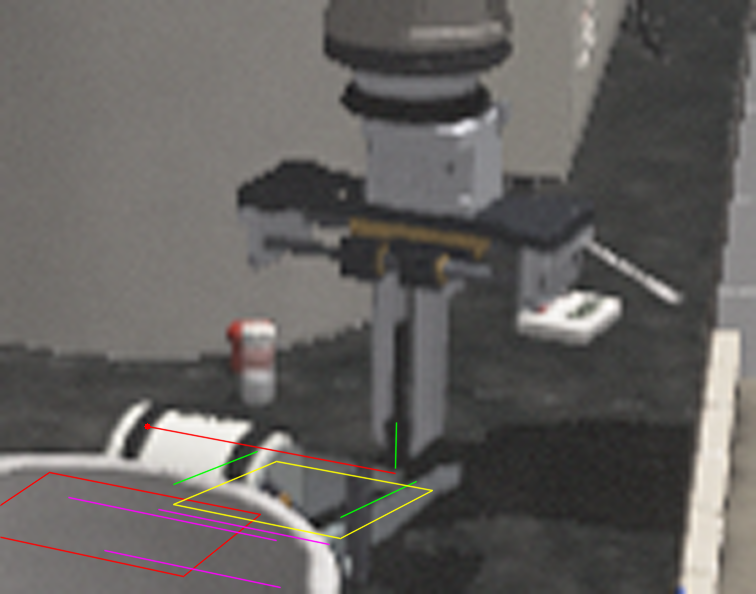

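Call:
apply_moves(
  increments=[0,0.001,0,0,0,0,0.1,0,0.002,0,0,0,0,0.1,0,0.003,0,0,0,0,0.1,0,0.004,0,0,0,0,0.1,0,0.004,0,0,0,0,0.1,0,0.005,0,0,0,0,0.1,0,0.005,0,0,0,0,0.1,0,0.005,0,0,0,0,0.1],
)

```text
t: 18.65
tool_pos: [453.2, 61.6, 86.4]
tool_rot: [0.199, 1.562, -0.199]
ft_force: [-0.9, -1.7, 0.0]
gripper_width: 9.3
```

Run:
```python
from h import *
st()
p,d=snap('side','side14')
a=p[190:250,220:300];cv2.imwrite('pics/s14.png',cv2.resize(cv2.convertScaleAbs(a,alpha=1.8),None,fx=10,fy=10,interpolation=2))
```

```text
t 18.65 pos [453.2  61.6  86.4] mill [-60.8  81.2] z 86.4 F [-0.91 -1.74  0.02] w 9.3
ytool yaw-mill -0.0 [-0. -0. -1.]
```

View pics/s14.png

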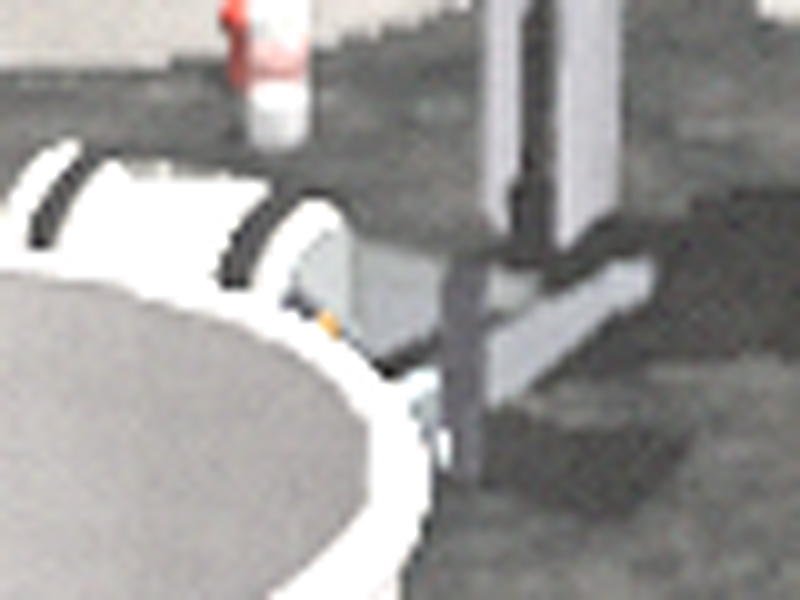

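Call:
apply_moves(
  increments=[0,0.001,0,0,0,0,0.1,0,0.001,0,0,0,0,0.1,0,0.002,0,0,0,0,0.1,0,0.002,0,0,0,0,0.1,0,0.003,0,0,0,0,0.1,0,0.003,0,0,0,0,0.1,0,0.004,0,0,0,0,0.1,0,0.004,0,0,0,0,0.1],
)

```text
t: 19.5
tool_pos: [453.2, 62.8, 86.1]
tool_rot: [0.197, 1.564, -0.203]
ft_force: [-4.0, -19.1, 5.9]
gripper_width: 9.6
```

Run:
```python
from h import *
st()
```

```text
t 19.5 pos [453.2  62.8  86.1] mill [-59.6  81.5] z 86.1 F [ -3.96 -19.14   5.87] w 9.6
ytool yaw-mill -0.002 [-0.002 -0.003 -1.   ]
```

Call:
apply_moves(
  increments=[0,-0.003,0,0,0,0,0.1,0,-0.01,0,0,0,0,0.1,0,-0.03,0,0,0,0,0.1,0,-0.06,0,0,0,0,0.1,-0.03,-0.1,0,0,0,0,0.1,-0.07,-0.14,0,0,0,0,0.1,-0.1,-0.18,0,0,0,0,0.1,-0.1,-0.2,0,0,0,0,0.1],
)

```text
t: 20.3
tool_pos: [404.9, -130.6, 189.8]
tool_rot: [0.199, 1.556, -0.201]
ft_force: [-0.3, -0.6, -0.7]
gripper_width: 9.1
```

Run:
```python
from h import *
st()
p,d=snap('side','side15');snap('top','top15')
a=p[190:250,220:300];cv2.imwrite('pics/s15.png',cv2.resize(cv2.convertScaleAbs(a,alpha=1.8),None,fx=10,fy=10,interpolation=2))
ov('top','top15',(170,130,310,235),5.7,YAW,T,'ov21',keep=0)
```

```text
t 20.3 pos [ 404.9 -130.6  189.8] mill [-259.    79.9] z 189.8 F [-0.26 -0.59 -0.71] w 9.1
ytool yaw-mill -0.002 [ 0.005 -0.002 -1.   ]
```

View pics/s15.png

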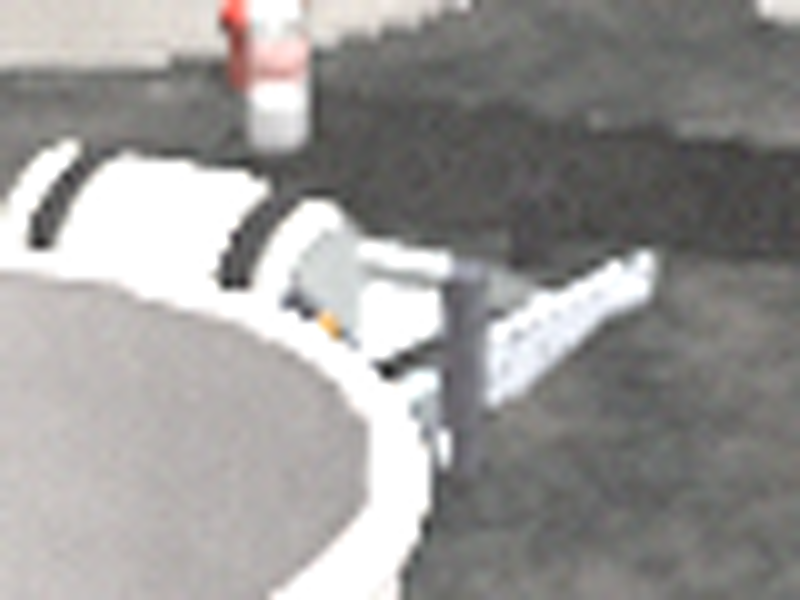

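View pics/ov21.png

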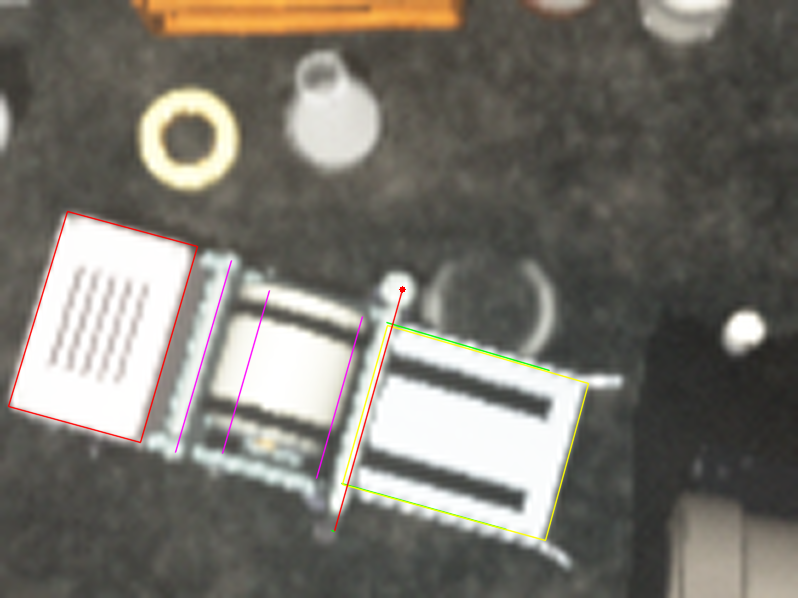

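Run:
```python
from h import *
st(); print(hand_in())
```

```text
t 20.4 pos [ 403.9 -131.   187.6] mill [-259.6   80.7] z 187.6 F [-0.22  1.12  0.12] w 9.4
ytool yaw-mill -0.005 [ 0.003 -0.001 -1.   ]
the job is handed in; nothing more can be done
None
```

I rolled the jar up the ramp at about 40 mm/s with the nearly closed fingertips behind it, until it dropped between the rollers. Then I swept the keeper round by its knob to its stop, backed the arm clear and handed in at about 20 s.

**Last checks:**
- **Keeper:** pressing it shut met about 19 N with almost no further movement. In the final top picture the bar lies parallel to its predicted shut position.
- **Jar:** in the final pictures it lies between the rollers with its axis along them.
- **Arm:** it stood about 0.2 m downhill of the keeper and 188 mm up, with wrist force around 1 N (background level).
- **Surroundings:** the vial, stopper, flask and tape looked undisturbed in the final pictures. I last saw the timer in place while closing the keeper. The marker was not in the final close-ups, and I did not measure any of them again.

**Disagreements:**
- My mill model sat 2–3 mm off the pictures along the mill's length.
- The jar looked up to about 7 mm toward the far frame. I did not measure that offset again, but the side frames limit it to about 7 mm, inside the 12 mm allowed.

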